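# Finish the specimen crib and hold the dry-air purge half open

### The arm

A 7-joint arm with a two-finger parallel gripper is mounted at the origin on the work surface. World frame = base frame: x ahead of the robot, y to its left, z up, the work surface at z = 0. Lengths are in m, angles in rad, forces in N, time in s.
With the tool pointing down it reaches from about 0.425 to 0.875 m from the base axis. Payload 4.7 kg.
Tool frame: the origin (TCP) lies at the very end of the fingers, on their centre line; the grasp point (between the pads) lies 19 mm behind it; z points along the fingers, y is the line along which they close (so a half turn about z gives the same grasp; the last joint's range is limited). The gripper opens to 85 mm and grips with 20 to 120 N. Pads are 22 mm wide; open, the fingers measure 114 mm over their backs; the gripper's body (76 mm by 85 mm) begins 54 mm behind the grasp point. The pads swing forward as they close: fully open they stand 13 mm farther back than shut.
Start: joints at [-1.244, 0.321, -0.07, 1.45, 0.023, 1.371, -0.057], TCP at [0.2, 0.618, 0.231] pointing down, gripper open.
Joint ranges: [-2.86, 2.86], [-0.3, 2.09], [-1.38, 1.24], [0.06, 2.45], [-1.56, 4.7], [0.09, 2.05], [-2.69, 2.69]. Speed limits (rad/s): [2.57, 2.57, 3.14, 3.14, 3.14, 3.14, 3.14].

### API

Orientations are given as a rotation vector (axis times angle).
In Python, from station import get_obs, camera, camera_params, order, find_in gives the robot as it stands.
- The arm moves only by the tool jog_arm, never from a script. Its argument "increments" is a list that holds one entry, the list of rows, each a list of 4 numbers: the shift along the tool's x, y, z as a fraction of full scale, then the turn about the tool's z as a fraction of full scale. In form: [[[dx, dy, dz, spin], ...]]. A call has 1 to 8 rows; each row is the pose to reach, as a shift and turn from the pose commanded when the call began, along the tool's axes at that moment; what a row does not reach only later rows make up. Full scale, the value 1, is 1 m for a shift and 45 degrees for a turn. A row lasts 1/10 s, in which the tool goes at most 50 mm and 8.59 degrees, less where a joint would pass 70% of its speed; a pose out of reach is approached as far as the arm can. A call with a number of a shift or a turn outside -1 to 1 is refused whole. A call with a gripper value outside its range is refused whole. "hand" is the opening, from -1 (shut) to 1 (fully open), set as the call begins (left out, the last holds). The fingers move at their own pace and stop on an object; the grip force is fixed at half the most. Time passes only in rows, so rows that repeat a pose let the fingers close. It gives the time, the measured TCP pose, the force, the opening and the grip force at its end, in the units of the state.
- get_obs(): the state, without advancing time (a new reading comes with each control period).
- camera(name): name is "scene" or "top"; returns the picture (384x512x3 uint8, red, green, blue); there is no depth.
- camera_params(name): a dict with "camera_matrix" (3x3 intrinsics, pixels), "T" (4x4, takes a point from camera to world coordinates). Camera axes: x right, y down, z forward; pixel columns grow to the right and rows downward; lengths in m; the calibration is good to about 2 mm. A picture is of the moment at which its call begins. camera_params takes no time and is no camera call.
- order.sign_off(): hands the job in; it is judged then, once.
Trained networks look in the newest picture that a camera, given by its name, has taken for a name from the list of things; names that differ only in an ending like _2 or _b are one class to them, and where a whole thing is asked for, a point or a joint stands for the part that bears it (a point fixed in the world has none). Each returns a list of dicts, best first, with "score" (0 to 1); they miss things now and then, are a little off and sometimes report something else, mostly with a low value. They report only what shows in the picture. A call takes as long as a camera call.
- find_in(thing, camera): "bbox" ([left, top, right, bottom] in pixels, round what is visible of it).
The state is a dict: "t": time; "joint_positions": joint angles; "dq": joint speeds; "tau": joint torques, N m; "position": TCP position; "orientation": TCP orientation; "wrist_force": force on the tool from outside, world axes, zero at the start; "ft_torque": the same for the moment, N m; "width": finger opening in m; "finger_force": force on a finger pad.
Only numpy, scipy, OpenCV 4.12 (cv2) and the standard library are available. Lean on these libraries where they do the work, as an engineer would, in place of code of your own. Each camera call takes 0.05 s, during which the arm holds its last target. There are 200 camera calls.

### The job

Finish the crosswise crib of wood specimens on the blue dry-air box: lay the pale slat from the tray beside its lone pale mate in the second layer, then the tray's two dark slats across them as the third layer, outer edges flush with the ends of the slats below. Only when the crib is complete, press the red spring-loaded purge paddle down to half of its 39 mm travel (about 20 mm) without ever pushing it to its stop, and hold it there steadily for three seconds. Finish while still holding it at half travel, with the crib intact, and leave the crucibles and the jar where they are.

Things in the scene. Friction and masses are not known exactly. Their poses are not given: they have to be found in the camera images.
- blowbox: blue square dry-air box with a slotted metal lid, fixed to the bench, 170 x 170 x 40 mm high; origin: centre of its underside, z up. The crib on it is 130 mm square in plan, centred on the box and square to it; its layers' undersides are 40, 60 and 80 mm above the bench. First layer: two dark slats along the box's x, already laid at box y = +53 and -53 mm
- tray: shallow steel tray fixed to the bench, 250 (x) x 190 (y) mm, rim 14 mm high, floor and walls 3 mm thick; origin: centre of its underside. The three slats to be used lie in it about 65 mm apart, in any order, roughly along the tray's y. Tray and purge valve stand one to the left and one to the right of the blue box, either way round
- pale: pale (light wood) slat in the tray, 130 long x 24 wide x 20 mm thick, about 40 g. Origin: centre of its underside; x along its length, y across its width, z up. Its place: second layer, along the box's y, centred at box x = -53 mm
- dark_a: dark wood slat in the tray, 130 long x 24 wide x 20 mm thick, about 40 g. Origin: centre of its underside; x along its length, y across its width, z up. Its place: third layer, along the box's x, centred at box y = +53 or -53 mm (either)
- dark_b: the other dark wood slat in the tray, 130 long x 24 wide x 20 mm thick, about 40 g. Origin: centre of its underside; x along its length, y across its width, z up. Its place: third layer, along the box's x, centred at box y = +53 or -53 mm (the one left)
- laid_dark1: dark slat already laid in the first layer, at box y = +53 mm, 130 long x 24 wide x 20 mm thick, about 40 g. Origin: centre of its underside; x along its length, y across its width, z up
- laid_dark2: dark slat already laid in the first layer, at box y = -53 mm, 130 long x 24 wide x 20 mm thick, about 40 g. Origin: centre of its underside; x along its length, y across its width, z up
- laid_pale: pale slat already laid in the second layer, at box x = +53 mm, 130 long x 24 wide x 20 mm thick, about 40 g. Origin: centre of its underside; x along its length, y across its width, z up
- valve: grey base plate of the purge valve, fixed, 190 (x) x 80 (y) x 12 mm, with valve block and pivot cheeks (102 mm high) at its +x end. Origin: centre of its underside. The lever's pivot is at x = +45 mm, 90 mm up, axis along y; the lever points to -x. A scale plate at x = -12, y = -30 mm, 110 mm high, has a green mark at half travel and a red one at the stop for the lever's black pointer
- paddle_top (a point): centre of the top face of the red paddle at the free end of the purge lever: 42 (x) x 40 (y) x 12 mm, 100 mm from the pivot, level at rest with this top 96 mm above the bench; press it downwards from above. It goes down about 10 mm for each 0.1 rad of the lever and tilts with it; x and y as the valve's at rest
- purge (a joint): angle of the purge lever, rad: 0 at rest (up), 0.4 against its stop (paddle 39 mm down). A spring returns it when let go: about 2 N at the paddle to start it, 6 N at half travel (0.2), 10 N at the stop
- crucible1: small white porcelain crucible, rim diameter 42 mm, 38 mm high, bystander; origin: centre of its underside
- crucible2: second white porcelain crucible, the same, bystander; origin: centre of its underside
- jar: amber glass jar with a white cap, diameter 52 mm, 75 mm high, bystander; origin: centre of its underside

How it is judged:
On the way, in this order (a step that is already met when the one before it is completed fails the run):
1. the pale slat lies in the empty place of the second layer, released (x of pale in the frame of blowbox between -0.066 and -0.04 m and y of pale in the frame of blowbox between -0.013 and 0.013 m and z of pale in the frame of blowbox between 0.055 and 0.065 m and angle between the x axis of pale and the y axis of blowbox, either way round below 0.17 rad and contact force between the fingers and pale below 0.1 N and linear speed of pale below 0.03 m/s), for 0.2 s.
2. the crib is complete: three layers, all slats released and at rest (all of step 1 and x of laid_dark1 in the frame of blowbox between -0.013 and 0.013 m and y of laid_dark1 in the frame of blowbox between 0.04 and 0.066 m and z of laid_dark1 in the frame of blowbox between 0.035 and 0.045 m and angle between the x axis of each of laid_dark1, laid_dark2 and the x axis of blowbox, either way round below 0.17 rad and x of laid_dark2 in the frame of blowbox between -0.013 and 0.013 m and y of laid_dark2 in the frame of blowbox between -0.066 and -0.04 m and z of laid_dark2 in the frame of blowbox between 0.035 and 0.045 m and x of laid_pale in the frame of blowbox between 0.04 and 0.066 m and y of laid_pale in the frame of blowbox between -0.013 and 0.013 m and z of laid_pale in the frame of blowbox between 0.055 and 0.065 m and angle between the x axis of laid_pale and the y axis of blowbox, either way round below 0.17 rad and (((x of dark_a in the frame of blowbox between -0.013 and 0.013 m and y of dark_a in the frame of blowbox between 0.04 and 0.066 m and z of dark_a in the frame of blowbox between 0.075 and 0.085 m and angle between the x axis of dark_a and the x axis of blowbox, either way round below 0.17 rad) and (x of dark_b in the frame of blowbox between -0.013 and 0.013 m and y of dark_b in the frame of blowbox between -0.066 and -0.04 m and z of dark_b in the frame of blowbox between 0.075 and 0.085 m and angle between the x axis of dark_b and the x axis of blowbox, either way round below 0.17 rad)) or ((x of dark_a in the frame of blowbox between -0.013 and 0.013 m and y of dark_a in the frame of blowbox between -0.066 and -0.04 m and z of dark_a in the frame of blowbox between 0.075 and 0.085 m and angle between the x axis of dark_a and the x axis of blowbox, either way round below 0.17 rad) and (x of dark_b in the frame of blowbox between -0.013 and 0.013 m and y of dark_b in the frame of blowbox between 0.04 and 0.066 m and z of dark_b in the frame of blowbox between 0.075 and 0.085 m and angle between the x axis of dark_b and the x axis of blowbox, either way round below 0.17 rad))) and contact force between the fingers and dark_a below 0.1 N and linear speed of each of dark_a, dark_b below 0.03 m/s and contact force between the fingers and dark_b below 0.1 N), for 0.2 s.
3. the paddle is held at half travel for two seconds (a third second follows after the end) (value of joint purge between 0.135 and 0.265 rad and contact force between the fingers and purge above 2 N), for 2 s.
At the end, for the whole second after the job is handed in: Every slat lies in its place in the crib (within 13 mm, 10 degrees, 5 mm in height), untouched by the fingers and at rest; the fingers press the paddle with more than 2 N and hold the lever still between 0.135 and 0.265 rad (paddle 13 to 26 mm down) (all of step 2 and all of step 3 and velocity of joint purge between -0.1 and 0.1 rad/s); the arm keeps its last pose, push and grip.
It fails at once if the purge is pressed before the crib is complete (value of joint purge above 0.1 rad and (z of pale in the frame of blowbox below 0.05 m or z of any of dark_a, dark_b in the frame of blowbox below 0.07 m)).
It fails at once if the paddle is pushed to its stop (value of joint purge above 0.38 rad).
It fails at once if a crucible or the jar is displaced by more than 20 mm (distance of any of crucible1, crucible2, jar from where it was at the start of the episode above 0.02 m).
It also fails if it takes over 72 s, if anything falls off the work surface, if the arm or the gripper's body presses on something with over 40 N, if the wrist force passes 120 N, or if a joint passes its speed limit or range.

## Working session

There is one attempt and no reset: what is moved stays moved. The work goes in short steps, Python scripts to look and compute and a tool call to move; the robot and the scene stay as the last step left them, time stands still between calls to the robot, and variables do not carry over. Pictures are saved under pics/ and viewed, at most 10 in all, crops included, and the job is handed in when it is done.

Besides the shell and the picture viewer there is one more tool, called after "Call:" as name(argument=value, ...) on one line, values as JSON. jog_arm: Moves the arm, as the interface text tells. Shift numbers are shares of 1 m and turn numbers shares of 45 degrees, none past 1 either way. Its arguments: {"type":"object","properties":{"increments":{"type":"array"},"hand":{"type":"number"}},"required":["increments"]}

```bash
mkdir -p pics; ls; python3 - <<'E'
from station import *
import cv2,numpy as np
for c in ("scene","top"):
    cv2.imwrite(f"pics/{c}0.png",camera(c)[:,:,::-1])
    p=camera_params(c);print(c,np.round(p["camera_matrix"],1).tolist(),np.round(p["T"],3).tolist())
for n in ["blowbox","tray","pale","dark_a","valve","paddle_top","crucible1","jar"]:
    print(n,[(np.round(d["bbox"]).tolist(),round(d["score"],2)) for d in find_in(n,"top")[:5]])
o=get_obs();print({k:np.round(v,3).tolist() for k,v in o.items()})
E
```

```text
pics
scene [[457.6, 0.0, 244.6], [0.0, 457.6, 191.7], [0.0, 0.0, 1.0]] [[0.706, 0.495, -0.506, 1.151], [0.708, -0.514, 0.485, -0.519], [-0.021, -0.701, -0.713, 0.87], [0.0, 0.0, 0.0, 1.0]]
top [[484.0, 0.0, 251.7], [0.0, 484.0, 190.9], [0.0, 0.0, 1.0]] [[0.001, -0.987, 0.158, 0.443], [-1.0, 0.003, 0.025, -0.01], [-0.025, -0.158, -0.987, 1.239], [0.0, 0.0, 0.0, 1.0]]
blowbox [([227.0, 178.0, 310.0, 263.0], 0.97)]
tray [([99.0, 185.0, 193.0, 296.0], 0.91)]
pale [([113.0, 233.0, 167.0, 255.0], 0.57)]
dark_a [([121.0, 204.0, 167.0, 227.0], 0.85), ([123.0, 253.0, 178.0, 282.0], 0.61)]
valve [([365.0, 189.0, 412.0, 275.0], 0.84), ([386.0, 213.0, 408.0, 272.0], 0.21)]
paddle_top [([388.0, 213.0, 408.0, 269.0], 0.67)]
crucible1 [([322.0, 136.0, 338.0, 153.0], 0.65), ([182.0, 126.0, 193.0, 143.0], 0.57)]
jar [([236.0, 120.0, 258.0, 145.0], 0.91)]
{'t': 0.5, 'joint_positions': [-1.244, 0.321, -0.07, 1.451, 0.023, 1.371, -0.057], 'dq': [-0.001, -0.002, -0.002, -0.002, 0.001, -0.001, -0.0], 'tau': [0.0, -49.289, -0.381, -31.426, 0.013, 0.002, 0.0], 'position': [0.2, 0.618, 0.231], 'orientation': [0.489, 3.103, 0.0], 'wrist_force': [-0.377, -1.207, -0.009], 'ft_torque': [-0.013, 0.009, 0.001], 'finger_force': 0.0, 'width': 0.086}
```

```bash
python3 - <<'E'
import cv2
t=cv2.imread("pics/top0.png")
cv2.imwrite("pics/topc.png",cv2.resize(t[110:310,90:430],None,fx=2.35,fy=2.35,interpolation=cv2.INTER_CUBIC))
E
```

```text
(no output)
```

View pics/scene0.png

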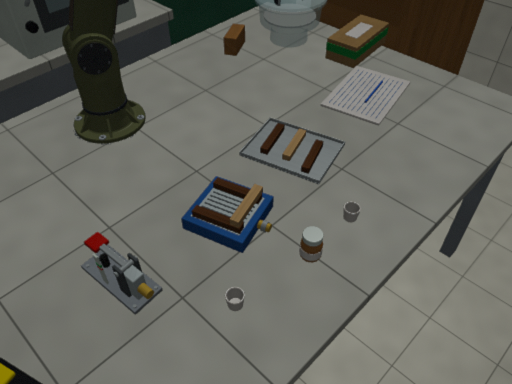

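View pics/topc.png

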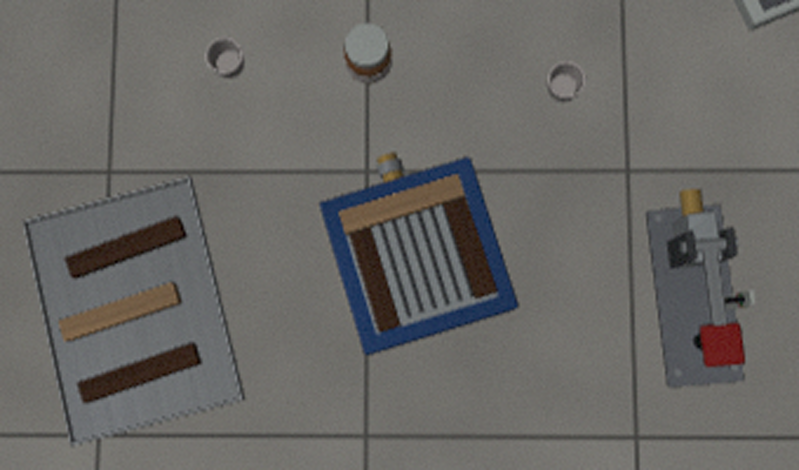

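Tray is at left (pale slat in the middle), the box in the centre with its laid pale slat at the far edge (+x), and the valve at right with its red paddle near (722,345) in the crop. The crucibles and jar are behind. Next I'll measure poses by matching silhouette moments.

```bash
cat > h.py <<'E'
import numpy as np,cv2
from scipy.optimize import least_squares
from scipy.spatial.transform import Rotation as R
from station import *
def proj(P,c="top"):
    p=camera_params(c);T=np.linalg.inv(p["T"]);q=(T[:3,:3]@P.T).T+T[:3,3];q=q@p["camera_matrix"].T
    return q[:,:2]/q[:,2:]
def mom(poly):
    m=cv2.moments(poly.astype(np.float32).reshape(-1,1,2));a=m["m00"]
    return np.array([m["m10"]/a,m["m01"]/a,(m["mu20"]-m["mu02"])/a,2*m["mu11"]/a,a])
def fit(poly,size,z0,yaw0,c="top",fixyaw=False):
    """pose x,y,yaw of a cuboid with silhouette poly (pixels)"""
    t=mom(poly)
    def model(v):
        s=np.array([[i,j,k] for i in(-.5,.5) for j in(-.5,.5) for k in(0,1)])*size
        cs,sn=np.cos(v[2]),np.sin(v[2]);X=np.c_[v[0]+cs*s[:,0]-sn*s[:,1],v[1]+sn*s[:,0]+cs*s[:,1],z0+s[:,2]]
        return mom(cv2.convexHull(proj(X,c).astype(np.float32)))
    def f(v):
        w=np.array([v[0],v[1],yaw0 if fixyaw else v[2]])
        d=model(w)-t;return np.r_[d[:2],d[2:4]/20] if not fixyaw else d[:2]
    ctr=t[:2];p=camera_params(c);r=p["T"][:3,:3]@np.linalg.inv(p["camera_matrix"])@np.r_[ctr,1];o=p["T"][:3,3]
    g=o+r*(z0-o[2])/r[2]
    s=least_squares(f,[g[0],g[1],yaw0],x_scale=[.01,.01,.1],diff_step=1e-4)
    v=s.x;
    if fixyaw:v[2]=yaw0
    return v,t[4]/model(v)[4]
def masks(im):
    h=cv2.cvtColor(im,cv2.COLOR_RGB2HSV).astype(int);H,S,V=h[...,0],h[...,1],h[...,2]
    return dict(blue=(H>100)&(H<130)&(S>120),red=((H<5)|(H>175))&(S>170)&(V>100),
      dark=((H<15)|(H>175))&(S>90)&(V<100)&(V>15),pale=(H>7)&(H<22)&(S>70)&(V>100))
def blobs(m,box,amin=100):
    l,t,r,b=box;k=np.zeros(m.shape,np.uint8);k[t:b,l:r]=m[t:b,l:r]
    cs,_=cv2.findContours(cv2.resize(k,None,fx=4,fy=4,interpolation=cv2.INTER_NEAREST),cv2.RETR_EXTERNAL,cv2.CHAIN_APPROX_NONE)
    return [(cv2.convexHull(c)[:,0].astype(float)+.5)/4-.5 for c in cs if cv2.contourArea(c)/16>amin]
def go(x,y,z,yaw):
    """tool shift and spin to have TCP at x,y,z with tool y at yaw (deg, mod 180)"""
    o=get_obs();M=R.from_rotvec(o["orientation"]).as_matrix();d=M.T@(np.array([x,y,z])-o["position"])
    cur=np.degrees(np.arctan2(M[1,1],M[0,1]));dy=(yaw-cur+90)%180-90
    print("t",round(o["t"],2),"shift",np.round(d,4),"spin",round(-dy/45,3),"yaw",round(cur,1),"tilt z",np.round(M[:,2],3),"q7",round(o["joint_positions"][6],2),"q1",round(o["joint_positions"][0],2))
E
python3 - <<'E'
from h import *
im=camera("top");m=masks(im)
sl=(.13,.024,.02)
for n,b in (("dark",(99,185,200,300)),("pale",(99,185,200,300)),):
    for p in blobs(m[n],b): 
        v,a=fit(p,sl,.003,np.radians(106));print("tray",n,np.round(v,4),np.degrees(v[2]).round(1),"area",round(a,2))
k=blobs(m["blue"],(215,165,320,275),20)
v,a=fit(np.concatenate(k),(.17,.17,.04),0,np.radians(17)) if 0 else (None,None)
hull=cv2.convexHull(np.concatenate(k).astype(np.float32))[:,0]
rect=cv2.minAreaRect(hull);print("blue rect",rect)
# yaw from near and far corners of the lid at z=.04
for p in blobs(m["pale"],(215,165,320,275)):
    q,a=fit(p,sl,.06,np.radians(107));print("laid pale",np.round(q,4),np.degrees(q[2]).round(1),a)
for yaw in (q[2]-np.pi/2,):
    v,a=fit(hull,(.17,.17,.04),0,yaw,fixyaw=True);print("box",np.round(v,4),np.degrees(yaw).round(1),a)
    c,s=np.cos(yaw),np.sin(yaw);D=q[:2]-v[:2];print("laid pale in box",c*D[0]+s*D[1],-s*D[0]+c*D[1])
for p in blobs(m["dark"],(225,175,312,265)):
    q,a=fit(p,sl,.04,np.radians(17));print("laid dark",np.round(q,4),np.degrees(q[2]).round(1),a)
for p in blobs(m["red"],(360,185,420,285),50):
    q,a=fit(p,(.042,.04,.012),.084,0,fixyaw=True);print("paddle",np.round(q,4),a)
E
```

```text
tray dark [0.4429 0.2797 1.9062] 109.2 area 0.88
tray dark [0.5783 0.2984 1.9266] 110.4 area 0.89
tray pale [0.509  0.3048 1.9047] 109.1 area 0.87
blue rect ((267.4288330078125, 218.27224731445312), (68.2900619506836, 68.5286865234375), 72.6459732055664)
laid pale [ 6.1710e-01 -7.0000e-04  1.8768e+00] 107.5 0.8710317833430825
box [ 0.5673 -0.0189  0.306 ] 17.5 0.9821718919135991
laid pale in box 0.052996601573360516 0.002292970311177169
laid dark [0.5414 0.0264 0.2996] 17.2 0.7646103911439593
laid dark [ 0.5746 -0.0729  0.3365] 19.3 0.7767815525199797
paddle [ 0.4704 -0.3203  0.    ] 0.7518021079157979
```

```bash
python3 -c "
from h import *
go(.509,.3048,.10,19.1)"
```

```text
t 0.55 shift [-0.3905 -0.2034  0.1313] spin 1.177 yaw 72.1 tilt z [ 0.  0. -1.] q7 -0.06 q1 -1.24
```

Call:
jog_arm(increments=[[[-0.39,-0.203,0.08,1],[-0.39,-0.203,0.08,1],[-0.39,-0.203,0.08,1],[-0.39,-0.203,0.08,1],[-0.39,-0.203,0.08,1],[-0.39,-0.203,0.08,1],[-0.39,-0.203,0.08,1],[-0.39,-0.203,0.08,1]]], hand=0.18)

```text
t: 1.35
position: [0.4775, 0.3368, 0.1598]
orientation: [1.639, 2.68, 0.002]
wrist_force: [0.6, 0.8, -0.3]
width: 0.0506
finger_force: 0.0
```

```bash
python3 -c "
from h import *
print(get_obs()['width']);go(.509,.3048,.10,19.1)"
```

```text
0.050569393684985295
t 1.35 shift [-0.0428  0.0134  0.0598] spin 0.178 yaw 27.1 tilt z [ 0.001  0.001 -1.   ] q7 -0.14 q1 -0.87
```

Call:
jog_arm(increments=[[[-0.043,0.013,0.06,0.178],[-0.043,0.013,0.06,0.178],[-0.043,0.013,0.06,0.178],[-0.043,0.013,0.06,0.178],[-0.043,0.013,0.06,0.178]]])

```text
t: 1.85
position: [0.5072, 0.3083, 0.1015]
orientation: [-1.819, -2.561, -0.005]
wrist_force: [-0.9, 0.4, 0.1]
width: 0.0505
finger_force: 0.0
```

```bash
python3 -c "
from h import *
go(.509,.3048,.009,19.1)"
```

```text
t 1.85 shift [-0.004   0.0003  0.0924] spin 0.003 yaw 19.2 tilt z [ 0.002  0.003 -1.   ] q7 -0.18 q1 -0.82
```

Call:
jog_arm(increments=[[[-0.002,0,0.05,0],[-0.003,0,0.08,0],[-0.003,0,0.092,0],[-0.003,0,0.092,0],[-0.003,0,0.092,0]]])

```text
t: 2.35
position: [0.5094, 0.3046, 0.0097]
orientation: [1.821, 2.559, 0.005]
wrist_force: [0.9, -0.1, -0.3]
width: 0.0502
finger_force: 0.0
```

Call:
jog_arm(increments=[[[0,0,0,0],[0,0,0,0],[0,0,0,0],[0,0,0,0],[0,0,0,0]]], hand=-1)

```text
t: 2.85
position: [0.5098, 0.304, 0.0099]
orientation: [1.822, 2.558, 0.006]
wrist_force: [-1.1, -0.2, 6.7]
width: 0.0222
finger_force: 62.2
```

Call:
jog_arm(increments=[[[0,0,-0.05,0],[0,0,-0.1,0],[0,0,-0.13,0],[0,0,-0.13,0],[0,0,-0.13,0]]])

```text
t: 3.35
position: [0.5087, 0.3032, 0.1387]
orientation: [1.823, 2.558, 0.003]
wrist_force: [0.2, 0.1, -0.9]
width: 0.0224
finger_force: 61.3
```

```bash
python3 -c "
from h import *
cv2.imwrite('pics/lift.png',cv2.resize(camera('scene')[60:280,160:400,::-1],None,fx=2.5,fy=2.5))
go(.5168,-.0348,.12,17.5)"
```

```text
t 3.4 shift [-0.3219 -0.1018  0.0173] spin 0.035 yaw 19.1 tilt z [-0.001 -0.    -1.   ] q7 -0.19 q1 -0.82
```

View pics/lift.png

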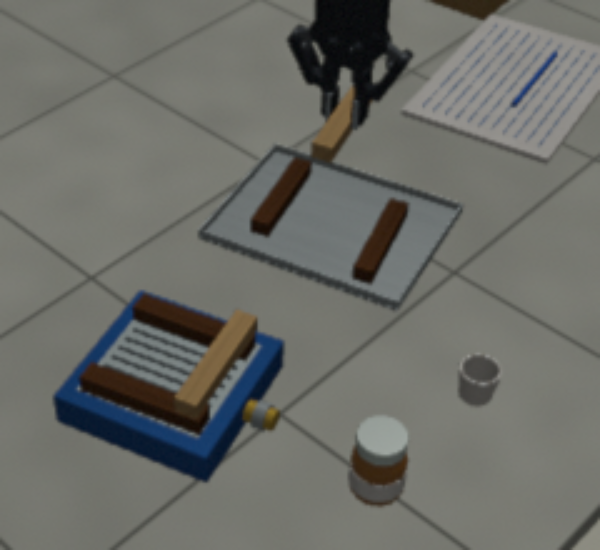

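The pale slat is held roughly level at the fingers (~(345,120)), and the other slats are undisturbed.

Call:
jog_arm(increments=[[[-0.322,-0.102,0.0,0.035],[-0.322,-0.102,0.0,0.035],[-0.322,-0.102,0.0,0.035],[-0.322,-0.102,0.0,0.035],[-0.322,-0.102,0.0,0.035],[-0.322,-0.102,0.0,0.035],[-0.322,-0.102,0.0,0.035],[-0.322,-0.102,0.0,0.035]]])

```text
t: 4.2
position: [0.5155, -0.042, 0.1362]
orientation: [-1.871, -2.524, 0.007]
wrist_force: [-0.4, -0.5, -0.2]
width: 0.0224
finger_force: 61.3
```

Call:
jog_arm(increments=[[[0,0,0,0],[0,0,0,0],[0,0,0,0]]])

```text
t: 4.5
position: [0.5169, -0.0329, 0.137]
orientation: [-1.853, -2.535, 0.001]
wrist_force: [-0.5, 0.3, -0.3]
width: 0.0223
finger_force: 61.3
```

```bash
python3 -c "
from h import *
im=camera('top');m=masks(im);z=get_obs()['position'][2]
for p in blobs(m['pale'],(215,165,330,285)):
    v,a=fit(p,(.13,.024,.02),z-.007,np.radians(107));print(v,np.degrees(v[2]),a)
cv2.imwrite('pics/over.png',cv2.resize(im[150:300,190:350,::-1],None,fx=3.5,fy=3.5))
go(.5168,-.0348,.0685,17.5)"
```

```text
[0.59474956 0.03881941 2.03446673] 116.56635716281134 0.22836303325595103
[ 0.62364103 -0.04145536  1.72680731] 98.93877078681848 0.18390897993986008
t 4.55 shift [-0.0016 -0.0007  0.0687] spin 0.003 yaw 17.7 tilt z [-0.001  0.    -1.   ] q7 0.38 q1 -0.47
```

View pics/over.png

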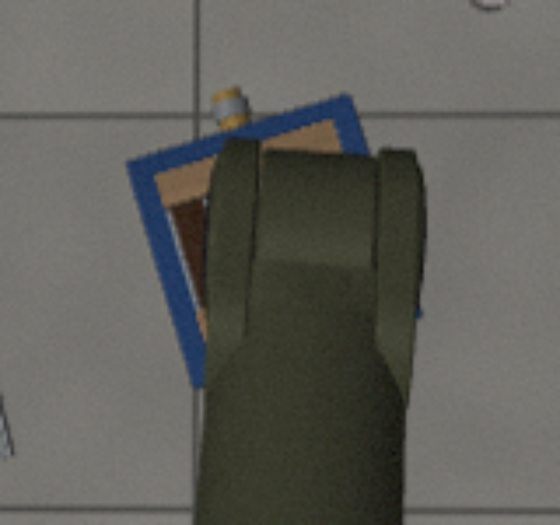

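The arm hides the slat from above (only its left end shows near (205,325)), so I'll place by kinematics.

Call:
jog_arm(increments=[[[-0.002,-0.001,0.03,0.003],[-0.002,-0.001,0.055,0.003],[-0.002,-0.001,0.065,0.003],[-0.002,-0.001,0.069,0.003],[-0.002,-0.001,0.07,0.003],[-0.002,-0.001,0.07,0.003]]])

```text
t: 5.15
position: [0.5177, -0.0367, 0.0686]
orientation: [1.86, 2.531, 0.002]
wrist_force: [-0.8, 0.9, 0.3]
width: 0.0225
finger_force: 61.3
```

Call:
jog_arm(increments=[[[0,0.0,0.001,0],[0,0.0,0.002,0],[0,0,0.002,0]]])

```text
t: 5.45
position: [0.5176, -0.0368, 0.0669]
orientation: [1.86, 2.53, 0.002]
wrist_force: [-1.6, 0.3, 5.6]
width: 0.0224
finger_force: 61.9
```

Call:
jog_arm(increments=[[[0,0,0,0],[0,0,0,0],[0,0,0,0],[0,0,0,0]]], hand=0.18)

```text
t: 5.85
position: [0.5167, -0.0369, 0.0656]
orientation: [-1.861, -2.531, 0.0]
wrist_force: [-0.1, 0.2, 0.5]
width: 0.0506
finger_force: 0.0
```

Call:
jog_arm(increments=[[[0,0,-0.03,0],[0,0,-0.08,0],[0,0,-0.1,0],[0,0,-0.1,0]]])

```text
t: 6.25
position: [0.5193, -0.037, 0.1693]
orientation: [1.858, 2.527, 0.008]
wrist_force: [1.1, 0.0, -0.7]
width: 0.0502
finger_force: 0.0
```

```bash
python3 -c "
from h import *
go(.4429,.2797,.10,19.2)"
```

```text
t 6.25 shift [0.3251 0.021  0.0692] spin -0.041 yaw 17.4 tilt z [ 0.007  0.001 -1.   ] q7 0.37 q1 -0.48
```

Call:
jog_arm(increments=[[[0.325,0.021,0.06,-0.041],[0.325,0.021,0.06,-0.041],[0.325,0.021,0.06,-0.041],[0.325,0.021,0.06,-0.041],[0.325,0.021,0.06,-0.041],[0.325,0.021,0.06,-0.041],[0.325,0.021,0.06,-0.041],[0.325,0.021,0.06,-0.041]]])

```text
t: 7.05
position: [0.4362, 0.2843, 0.1033]
orientation: [-1.807, -2.566, 0.004]
wrist_force: [-0.4, 0.3, 0.2]
width: 0.0503
finger_force: 0.0
```

Call:
jog_arm(increments=[[[0,0,0,0],[0,0,0,0],[0,0,0,0]]])

```text
t: 7.35
position: [0.4406, 0.278, 0.1057]
orientation: [1.823, 2.558, -0.0]
wrist_force: [-0.2, -0.1, -0.2]
width: 0.0504
finger_force: 0.0
```

```bash
python3 -c "
from h import *
im=camera('top');m=masks(im)
for p in blobs(m['pale'],(215,165,330,285)):
    v,a=fit(p,(.13,.024,.02),.06,np.radians(107));D=v[:2]-[.5673,-.0189];c,s=np.cos(.3055),np.sin(.3055)
    print('pale in box',(c*D[0]+s*D[1]).round(4),(c*D[1]-s*D[0]).round(4),np.degrees(v[2])-107.5,a)
go(.4429,.2797,.0095,19.2)"
```

```text
pale in box -0.0518 -0.003 -0.42699555141128087 1.0209751912804264
pale in box 0.053 0.0021 0.28587179826622844 0.8934084397563347
t 7.4 shift [0.0007 0.0027 0.0963] spin -0.003 yaw 19.1 tilt z [ 0. -0. -1.] q7 -0.25 q1 -0.83
```

Pale slat is placed well. Next, the first dark slat.

Call:
jog_arm(increments=[[[0.001,0.002,0.05,0],[0.001,0.002,0.08,0],[0.001,0.002,0.096,0],[0.001,0.002,0.096,0],[0.001,0.002,0.096,0]]])

```text
t: 7.9
position: [0.4422, 0.2808, 0.0103]
orientation: [1.821, 2.56, 0.001]
wrist_force: [0.5, 0.2, 1.2]
width: 0.0504
finger_force: 0.0
```

Call:
jog_arm(increments=[[[0,0,0,0],[0,0,0,0],[0,0,0,0],[0,0,0,0],[0,0,0,0]]], hand=-1)

```text
t: 8.4
position: [0.4428, 0.2819, 0.0115]
orientation: [1.819, 2.56, 0.005]
wrist_force: [-0.8, -1.0, 6.6]
width: 0.0222
finger_force: 61.6
```

Call:
jog_arm(increments=[[[0,0,-0.05,0],[0,0,-0.1,0],[0,0,-0.15,0],[0,0,-0.15,0],[0,0,-0.15,0]]])

```text
t: 8.9
position: [0.4423, 0.2818, 0.1615]
orientation: [1.819, 2.56, 0.006]
wrist_force: [-0.3, -0.2, -0.6]
width: 0.022
finger_force: 60.8
```

```bash
python3 -c "
from h import *
go(.5832,-.0694,.15,107.4)
go(.5832,-.0694,.15,107.6)
go(.5514,.0316,.15,107.6)"
```

```text
t 8.9 shift [-0.3781  0.0174  0.011 ] spin -1.96 yaw 19.2 tilt z [ 0.003  0.003 -1.   ] q7 -0.26 q1 -0.85
t 8.9 shift [-0.3781  0.0174  0.011 ] spin -1.964 yaw 19.2 tilt z [ 0.003  0.003 -1.   ] q7 -0.26 q1 -0.85
t 8.9 shift [-0.2722  0.0207  0.0112] spin -1.964 yaw 19.2 tilt z [ 0.003  0.003 -1.   ] q7 -0.26 q1 -0.85
```

Call:
jog_arm(increments=[[[-0.378,0.017,0.005,-1],[-0.378,0.017,0.005,-1],[-0.378,0.017,0.005,-1],[-0.378,0.017,0.005,-1],[-0.378,0.017,0.005,-1],[-0.378,0.017,0.005,-1],[-0.378,0.017,0.005,-1],[-0.378,0.017,0.005,-1]]])

```text
t: 9.7
position: [0.5767, -0.0606, 0.1529]
orientation: [-0.699, -3.06, 0.001]
wrist_force: [1.0, -0.6, -0.8]
width: 0.0222
finger_force: 60.8
```

Call:
jog_arm(increments=[[[0,0,0,-0.96],[0,0,0,-0.96],[0,0,0,-0.96],[0,0,0,-0.96],[0,0,0,-0.96],[0,0,0,-0.96],[0,0,0,-0.96],[0,0,0,-0.96]]])

```text
t: 10.5
position: [0.5771, -0.0591, 0.1541]
orientation: [0.471, -3.105, -0.0]
wrist_force: [0.3, 0.6, -0.7]
width: 0.0221
finger_force: 60.8
```

```bash
python3 -c "
from h import *
go(.5832,-.0694,.091,107.5)"
```

```text
t 10.5 shift [-0.0029 -0.0117  0.0631] spin -0.005 yaw 107.3 tilt z [-0.001 -0.    -1.   ] q7 2.01 q1 -0.3
```

Call:
jog_arm(increments=[[[-0.003,-0.012,0.0,-0.005],[-0.003,-0.012,0.03,-0.005],[-0.003,-0.012,0.05,-0.005],[-0.003,-0.012,0.06,-0.005],[-0.003,-0.012,0.063,-0.005],[-0.003,-0.012,0.063,-0.005]]])

```text
t: 11.1
position: [0.5843, -0.07, 0.092]
orientation: [-0.481, 3.104, -0.0]
wrist_force: [0.3, 0.8, -0.3]
width: 0.022
finger_force: 60.8
```

```bash
python3 -c "
from h import *
go(.5832,-.0694,.0885,107.5)"
```

```text
t 11.1 shift [0.0009 0.0009 0.0035] spin 0.002 yaw 107.6 tilt z [ 0. -0. -1.] q7 2.06 q1 -0.27
```

Call:
jog_arm(increments=[[[0.001,0.001,0.002,0],[0.001,0.001,0.004,0],[0.001,0.001,0.004,0]]])

```text
t: 11.4
position: [0.5834, -0.0689, 0.0886]
orientation: [-0.481, 3.103, -0.0]
wrist_force: [0.3, 0.3, 0.7]
width: 0.0219
finger_force: 60.9
```

Call:
jog_arm(increments=[[[0,0,0.001,0],[0,0,0.001,0]]])

```text
t: 11.6
position: [0.5834, -0.069, 0.0885]
orientation: [-0.481, 3.103, 0.0]
wrist_force: [-2.1, 0.7, 7.4]
width: 0.0221
finger_force: 61.7
```

Call:
jog_arm(increments=[[[0,0,0,0],[0,0,0,0],[0,0,0,0],[0,0,0,0]]], hand=0.18)

```text
t: 12.0
position: [0.5826, -0.069, 0.0867]
orientation: [0.482, -3.104, -0.0]
wrist_force: [-0.2, -0.1, 0.3]
width: 0.0506
finger_force: 0.0
```

Call:
jog_arm(increments=[[[0,0,-0.03,0],[0,0,-0.06,0],[0,0,-0.08,0],[0,0,-0.08,0]]])

```text
t: 12.4
position: [0.5849, -0.0693, 0.1702]
orientation: [-0.48, 3.098, -0.001]
wrist_force: [0.1, 1.2, 0.0]
width: 0.05
finger_force: 0.0
```

```bash
python3 -c "
from h import *
go(.5783,.2984,.12,20.2)"
```

```text
t 12.4 shift [-0.1048  0.3525  0.0502] spin 1.943 yaw 107.6 tilt z [ 0.006  0.    -1.   ] q7 2.03 q1 -0.29
```

Call:
jog_arm(increments=[[[-0.105,0.353,0.03,1],[-0.105,0.353,0.03,1],[-0.105,0.353,0.03,1],[-0.105,0.353,0.03,1],[-0.105,0.353,0.03,1],[-0.105,0.353,0.03,1],[-0.105,0.353,0.03,1],[-0.105,0.353,0.03,1]]])

```text
t: 13.2
position: [0.5738, 0.3038, 0.1349]
orientation: [-0.737, -3.051, -0.0]
wrist_force: [-0.0, -0.4, 0.0]
width: 0.0502
finger_force: 0.0
```

Call:
jog_arm(increments=[[[0,0,0,0.95],[0,0,0,0.95],[0,0,0,0.95],[0,0,0,0.95],[0,0,0,0.95],[0,0,0,0.95],[0,0,0,0.95],[0,0,0,0.95]]])

```text
t: 14.0
position: [0.5757, 0.2992, 0.1364]
orientation: [-1.801, -2.574, 0.001]
wrist_force: [0.3, 0.4, -0.6]
width: 0.0505
finger_force: 0.0
```

```bash
python3 -c "
from h import *
im=camera('top');m=masks(im)
c,s=np.cos(.3055),np.sin(.3055)
for n,z,w in (('pale',.06,107.5),('dark',.08,17.5)):
  for p in blobs(m[n],(215,165,330,275)):
    v,a=fit(p,(.13,.024,.02),z,np.radians(w));D=v[:2]-[.5673,-.0189]
    print(n,'in box',(c*D[0]+s*D[1]).round(4),(c*D[1]-s*D[0]).round(4),np.degrees(v[2])-w,a)
for p in blobs(m['dark'],(99,175,205,300)):
    v,a=fit(p,(.13,.024,.02),.003,np.radians(110));print('tray',v,a)
go(.5783,.2984,.0095,20.2)"
```

```text
pale in box -0.0519 0.0098 -0.5926409934584171 0.808611420783514
pale in box 0.053 0.0123 0.41936430354070353 0.7551282717014461
dark in box -0.002 0.0505 -0.39654576358466187 0.5388727591098359
dark in box 0.0018 -0.0522 0.0985906297783572 1.0596336465786358
tray [0.58597795 0.27869154 1.92087416] 0.5927012417247841
t 14.05 shift [-0.0016  0.0022  0.127 ] spin -0.005 yaw 20.0 tilt z [-0. -0. -1.] q7 -0.04 q1 -0.86
```

Call:
jog_arm(increments=[[[-0.002,0.002,0.05,0],[-0.002,0.002,0.09,0],[-0.002,0.002,0.12,0],[-0.002,0.002,0.127,0],[-0.002,0.002,0.127,0],[-0.002,0.002,0.127,0]]])

```text
t: 14.65
position: [0.5799, 0.2986, 0.0118]
orientation: [1.803, 2.571, 0.004]
wrist_force: [0.1, 0.0, 0.1]
width: 0.0503
finger_force: 0.0
```

Call:
jog_arm(increments=[[[0,0,0,0],[0,0,0,0],[0,0,0,0],[0,0,0,0],[0,0,0,0]]], hand=-1)

```text
t: 15.15
position: [0.5799, 0.2988, 0.0122]
orientation: [1.804, 2.571, 0.006]
wrist_force: [-0.3, -0.0, 6.5]
width: 0.0223
finger_force: 62.3
```

Call:
jog_arm(increments=[[[0,0,-0.05,0],[0,0,-0.1,0],[0,0,-0.15,0],[0,0,-0.15,0],[0,0,-0.15,0]]])

```text
t: 15.65
position: [0.5793, 0.2985, 0.162]
orientation: [1.804, 2.571, 0.006]
wrist_force: [-0.0, 0.3, -0.4]
width: 0.0221
finger_force: 61.5
```

```bash
python3 -c "
from h import *
go(.5514,.0316,.15,107.5)"
```

```text
t 15.65 shift [-0.2415 -0.1171  0.0113] spin -1.947 yaw 19.9 tilt z [ 0.003  0.003 -1.   ] q7 -0.05 q1 -0.86
```

Call:
jog_arm(increments=[[[-0.241,-0.117,0.005,-1],[-0.241,-0.117,0.005,-1],[-0.241,-0.117,0.005,-1],[-0.241,-0.117,0.005,-1],[-0.241,-0.117,0.005,-1],[-0.241,-0.117,0.005,-1],[-0.241,-0.117,0.005,-1],[-0.241,-0.117,0.005,-1]]])

```text
t: 16.45
position: [0.5494, 0.032, 0.1535]
orientation: [-0.685, -3.064, 0.0]
wrist_force: [0.1, 0.7, 0.7]
width: 0.0224
finger_force: 61.5
```

Call:
jog_arm(increments=[[[0,0,0,-0.95],[0,0,0,-0.95],[0,0,0,-0.95],[0,0,0,-0.95],[0,0,0,-0.95],[0,0,0,-0.95],[0,0,0,-0.95],[0,0,0,-0.95]]])

```text
t: 17.25
position: [0.5502, 0.0325, 0.1545]
orientation: [0.479, -3.104, -0.0]
wrist_force: [1.0, -0.2, -0.1]
width: 0.0223
finger_force: 61.5
```

```bash
python3 -c "
from h import *
go(.5514,.0316,.093,107.5)"
```

```text
t 17.25 shift [-0.0009 -0.0012  0.0615] spin 0.001 yaw 107.6 tilt z [-0.001  0.    -1.   ] q7 1.83 q1 -0.48
```

Call:
jog_arm(increments=[[[-0.001,-0.001,0.03,0],[-0.001,-0.001,0.05,0],[-0.001,-0.001,0.06,0],[-0.001,-0.001,0.062,0],[-0.001,-0.001,0.062,0]]])

```text
t: 17.75
position: [0.5519, 0.0311, 0.0932]
orientation: [-0.481, 3.104, -0.0]
wrist_force: [-0.2, 0.2, 0.1]
width: 0.022
finger_force: 61.5
```

Call:
jog_arm(increments=[[[0,0,0.001,0],[0,0,0.003,0],[0,0,0.003,0]]])

```text
t: 18.05
position: [0.5519, 0.031, 0.0903]
orientation: [-0.481, 3.104, 0.0]
wrist_force: [0.4, -1.2, -0.5]
width: 0.0219
finger_force: 61.5
```

Call:
jog_arm(increments=[[[0,0,0.001,0],[0,0,0.001,0],[0,0,0.001,0]]])

```text
t: 18.35
position: [0.5519, 0.031, 0.0891]
orientation: [-0.481, 3.104, 0.0]
wrist_force: [-0.3, -1.1, 0.4]
width: 0.0224
finger_force: 61.6
```

Call:
jog_arm(increments=[[[0,0,0,0],[0,0,0,0],[0,0,0,0],[0,0,0,0]]], hand=0.18)

```text
t: 18.75
position: [0.5516, 0.031, 0.0888]
orientation: [0.481, -3.104, -0.0]
wrist_force: [0.1, -0.4, 0.7]
width: 0.0505
finger_force: 0.0
```

Call:
jog_arm(increments=[[[0,0,-0.03,0],[0,0,-0.06,0],[0,0,-0.08,0],[0,0,-0.08,0]]])

```text
t: 19.15
position: [0.5538, 0.0311, 0.1722]
orientation: [-0.48, 3.098, 0.001]
wrist_force: [0.5, -0.8, -0.2]
width: 0.0505
finger_force: 0.0
```

```bash
python3 -c "
from h import *
go(.4704,-.3203,.16,96.6)"
```

```text
t 19.15 shift [ 0.1859 -0.3096  0.0112] spin 0.245 yaw 107.6 tilt z [ 0.006  0.001 -1.   ] q7 1.83 q1 -0.48
```

Call:
jog_arm(increments=[[[0.186,-0.31,0,0.245],[0.186,-0.31,0,0.245],[0.186,-0.31,0,0.245],[0.186,-0.31,0,0.245],[0.186,-0.31,0,0.245],[0.186,-0.31,0,0.245],[0.186,-0.31,0,0.245],[0.186,-0.31,0,0.245]]], hand=-1)

```text
t: 19.95
position: [0.4643, -0.3275, 0.1683]
orientation: [0.166, -3.135, 0.005]
wrist_force: [-0.9, -1.3, -0.2]
width: -0.0
finger_force: 0.0
```

Call:
jog_arm(increments=[[[0,0,0,0],[0,0,0,0],[0,0,0,0]]])

```text
t: 20.25
position: [0.4693, -0.3182, 0.1683]
orientation: [0.187, -3.136, -0.002]
wrist_force: [-0.1, 0.2, -0.4]
width: 0.0004
finger_force: 0.0
```

```bash
python3 -c "
from h import *
im=camera('top');m=masks(im)
c,s=np.cos(.3055),np.sin(.3055)
for n,z,w in (('pale',.06,107.5),('dark',.08,17.5)):
  for p in blobs(m[n],(215,165,330,275)):
    v,a=fit(p,(.13,.024,.02),z,np.radians(w));D=v[:2]-[.5673,-.0189]
    print(n,'in box',(c*D[0]+s*D[1]).round(4),(c*D[1]-s*D[0]).round(4),np.degrees(v[2])-w,a)
# paddle from the first pictures
for k in ('top','scene'):
  i=cv2.imread(f'pics/{k}0.png')[:,:,::-1].copy();h=cv2.cvtColor(i,cv2.COLOR_RGB2HSV)
  mm=((h[...,0]<8)|(h[...,0]>172))&(h[...,1]>150)&(h[...,2]>(60 if k=='scene' else 100))
  for p in blobs(mm,(360,185,420,285) if k=='top' else (75,220,120,260),40):
    print(k,p.min(0),p.max(0));
    for yw in (0.11,):print(fit(p,(.042,.04,.012),.084,yw,k,True))
sc=camera('scene');cv2.imwrite('pics/pad.png',cv2.resize(sc[150:320,60:300,::-1],None,fx=3.2,fy=3.2))
go(.4704,-.3203,.10,96.6)"
```

```text
pale in box -0.0514 -0.0016 -0.05222225334948405 0.5729269809277157
pale in box 0.053 -0.0006 -0.19027107255332965 0.5346694272884616
dark in box -0.0016 0.051 0.8462734663219074 1.0452511799345432
dark in box 0.0009 -0.0526 -0.17561687212475974 1.0353961857922978
top [388.625 247.625] [405.375 265.375]
(array([ 0.47118983, -0.32055182,  0.11      ]), np.float64(0.7697947466137317))
scene [ 84.625 231.625] [108.375 251.375]
(array([ 0.47127622, -0.32042669,  0.11      ]), np.float64(0.77250066134304))
t 20.35 shift [-0.0009 -0.0018  0.0686] spin 0.005 yaw 96.8 tilt z [ 0.     0.001 -1.   ] q7 2.37 q1 -0.06
```

View pics/pad.png

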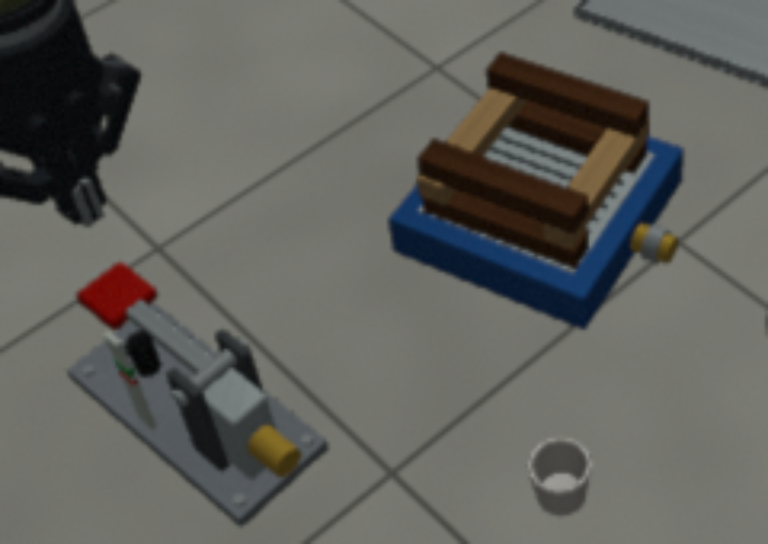

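The crib is complete: dark slats at box y≈+51 and −53, both pale slats in place. The paddle is at (0.471,−0.3205) in both cameras, and the closed fingers are above it.

Call:
jog_arm(increments=[[[-0.001,-0.002,0.03,0],[-0.001,-0.002,0.055,0],[-0.001,-0.002,0.066,0],[-0.001,-0.002,0.068,0],[-0.001,-0.002,0.068,0]]])

```text
t: 20.85
position: [0.47, -0.3225, 0.1013]
orientation: [-0.182, 3.136, -0.0]
wrist_force: [-0.3, -0.8, 0.4]
width: -0.0
finger_force: 0.0
```

Call:
jog_arm(increments=[[[0,0,0.003,0],[0,0,0.006,0],[0,0,0.009,0],[0,0,0.012,0],[0,0,0.012,0]]])

```text
t: 21.35
position: [0.47, -0.3231, 0.0891]
orientation: [-0.181, 3.135, -0.001]
wrist_force: [0.7, -1.2, 3.6]
width: 0.0003
finger_force: 1.5
```

Call:
jog_arm(increments=[[[0,0,0.003,0],[0,0,0.006,0],[0,0,0.009,0],[0,0,0.012,0],[0,0,0.012,0],[0,0,0.012,0]]])

```text
t: 21.95
position: [0.4707, -0.323, 0.0774]
orientation: [-0.181, 3.134, -0.001]
wrist_force: [1.6, -0.0, 6.0]
width: 0.0001
finger_force: 2.8
```

```bash
python3 -c "
from h import *
cv2.imwrite('pics/press.png',cv2.resize(camera('scene')[150:320,60:300,::-1],None,fx=3.2,fy=3.2))
print(get_obs()['wrist_force'])"
```

```text
[ 1.83850639 -0.48717397  5.98936503]
```

View pics/press.png

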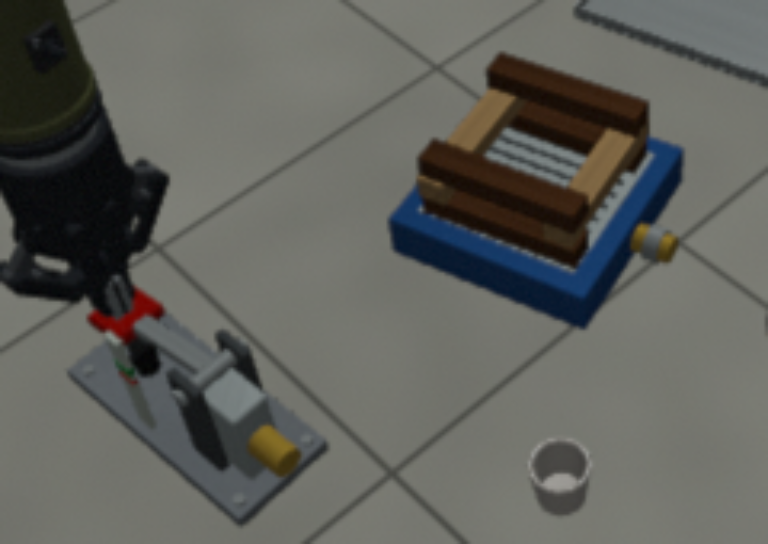

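The fingers hold the paddle (~(125,312)) about 20 mm down with 6 N, as expected at half travel, and the crib is intact. I'll hold here for over 3 s.

Call:
jog_arm(increments=[[[0,0,0,0],[0,0,0,0],[0,0,0,0],[0,0,0,0],[0,0,0,0],[0,0,0,0],[0,0,0,0],[0,0,0,0]]])

```text
t: 22.8
position: [0.4707, -0.323, 0.0775]
orientation: [-0.181, 3.134, -0.002]
wrist_force: [1.8, -0.4, 5.9]
width: 0.0001
finger_force: 2.8
```

Call:
jog_arm(increments=[[[0,0,0,0],[0,0,0,0],[0,0,0,0],[0,0,0,0],[0,0,0,0],[0,0,0,0],[0,0,0,0],[0,0,0,0]]])

```text
t: 23.6
position: [0.4707, -0.323, 0.0775]
orientation: [-0.181, 3.134, -0.001]
wrist_force: [1.4, -1.5, 6.3]
width: -0.0
finger_force: 2.8
```

Call:
jog_arm(increments=[[[0,0,0,0],[0,0,0,0],[0,0,0,0],[0,0,0,0],[0,0,0,0],[0,0,0,0],[0,0,0,0],[0,0,0,0]]])

```text
t: 24.4
position: [0.4707, -0.323, 0.0775]
orientation: [-0.181, 3.134, -0.001]
wrist_force: [1.6, -0.3, 6.1]
width: -0.0001
finger_force: 2.8
```

Call:
jog_arm(increments=[[[0,0,0,0],[0,0,0,0],[0,0,0,0],[0,0,0,0],[0,0,0,0],[0,0,0,0],[0,0,0,0],[0,0,0,0]]])

```text
t: 25.2
position: [0.4707, -0.323, 0.0775]
orientation: [-0.181, 3.134, -0.002]
wrist_force: [2.2, -0.4, 5.7]
width: -0.0003
finger_force: 2.8
```

```bash
python3 -c "
from station import *
o=get_obs();f=o['wrist_force'][2];z=o['position'][2];print(f,z)
if 4.5<f<7.5 and .073<z<.081: print(order.sign_off())"
```

```text
5.66872706637948 0.0775160440920547
the job is handed in; nothing more can be done
None
```

I completed the crib and handed the job in at about 25 s, with the arm still holding the purge paddle about 20 mm down at about 6 N after more than three steady seconds; the sign-off returned no verdict.

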